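# Close a colour pot on the lid press and lift it out level

### The arm

A 6-joint arm with a two-finger parallel gripper is mounted at the origin on a cart in front of the work surface, level with it; the furniture and walls round the work are solid. World frame = base frame: x ahead of the robot, y to its left, z up, the work surface at z = 0. Lengths are in m, angles in rad, forces in N, time in s.
With the tool pointing down it reaches from about 0.25 to 0.725 m from the base axis. Payload 4 kg.
Tool frame: the origin (TCP) lies midway between the tips of the shut fingers; the grasp point (between the pads) lies manip.pinch_z behind it (manip.pinch_z is the distance from the TCP to the grasp point, in m); x points along the fingers, y is the direction in which the jaws open and shut, and the axes are right-handed (so a half turn about x gives the same grasp; the last joint's range is limited). The gripper opens to 85 mm and grips with 20 to 120 N. Pads are 22 mm wide; open, the fingers measure 114 mm over their backs; the gripper's body (76 mm by 85 mm) begins 54 mm behind the grasp point. The pads swing forward as they close: fully open they stand 13 mm farther back than shut.
Start: joints at [-1.334, 0.241, 0.005, 1.335, 0, 1.571], TCP at [0.117, -0.486, 0.199] pointing down, gripper open.
Joint ranges: [-2.72, 2.72], [-1.05, 1.87], [-1.09, 1.28], [-1.99, 2.15], [-1.42, 1.44], [-3.14, 3.14]. Speed limits (rad/s): [2.79, 2.79, 3.14, 3.14, 3.14, 3.14].

### API

Orientations are given as [roll, pitch, yaw] about the fixed x, y, z axes, in that order (R = Rz(yaw) Ry(pitch) Rx(roll)).
In Python, from cell import manip, vision gives the robot as it stands. Calls block until the motion is done:
- manip.reach(position, orientation): joint-space move of the TCP to a pose.
- manip.movel(position, attitude=None, feed=0.15): straight line of the TCP; attitude=None keeps the orientation; feed is the mean speed in m/s.
- manip.move_joints(angles): joint-space move.
- manip.set_gripper(opening, grip_force=None): opening from 0.0 (shut) to 1.0 (fully open); grip_force is the grip in N (None keeps the last); returns when the fingers have stopped.
- manip.wait(seconds).
- manip.solve_ik(position, orientation): joint angles nearest the present ones, or None.
- vision.get_image(name): name is "scene" or "top" or "wrist"; returns the picture (400x640x3 uint8, red, green, blue); there is no depth.
- vision.camera_model(name): a dict with "K" (3x3 intrinsics, pixels), "k1" (the pictures are not rectified: a ray, as slopes to the right and down, at radius r is drawn at 1 + k1 r^2 times it, then the intrinsics apply), "origin" and "attitude" of the camera in the world; the wrist camera has in their place "hand_eye" (4x4, takes a point from camera to tool coordinates, whose origin is the TCP and whose axes are the tool frame's). Camera axes: x right, y down, z forward; pixel columns grow to the right and rows downward; lengths in m; the calibration is good to about 2 mm. A picture is of the moment at which its call begins: read the wrist's pose just before it. camera_model takes no time and is no camera call.
A pose or a line that the arm cannot do raises manip.Unreachable and nothing moves.
- manip.job_done(): hands the job in, once; it reports no verdict.
Readings, each from a call of its own:
- manip.current_clock(): time.
- manip.current_joints(): joint angles.
- manip.current_joint_velocities(): joint speeds.
- manip.current_effort(): joint torques, N m.
- manip.current_position(): TCP position.
- manip.current_eef_rot(): TCP orientation.
- manip.current_contact_force(): force on the tool from outside, world axes, zero at the start.
- manip.current_wrist_torque(): the same for the moment, N m.
- manip.current_finger_gap(): opening from 0.0 (shut) to 1.0 (fully open).
Only numpy, scipy, OpenCV 4.12 (cv2) and the standard library are available. Lean on these libraries where they do the work, as an engineer would, in place of code of your own. Each camera call takes 0.05 s, during which the arm holds its last target.

### The job

Stand the white colour pot with the loose orange lid in the round seat of the green lid press, pull the sprung lever down until the lid is fully home, and ease the lever slowly back up to its rest without letting it fly. Then take the pot by its sides, lift it straight up about a hand's breadth (10 cm) above the seat, and finish holding it there, level and still. Keep the pot upright all the while and leave the other things alone.

Things in the scene. Friction and masses are not known exactly. Their poses are not given: they have to be found in the camera images.
- pot_center (a point): Centre of the round pot's body, 35 mm above its underside; z is the pot's upward axis. White plastic with a terracotta-coloured band, 54 mm in diameter, about 0.2 kg; grip it below the lid. It starts upright on the table, 130 to 180 mm to the right of the press's seat.
- sample_pot: The same pot with its lid; origin at the centre of its underside. The orange lid is 52 mm in diameter; its top is 78 mm above the underside as it stands now and 72 mm when home; its skirt reaches 13 mm down from its top.
- pot_lid (a joint): How far the lid is pressed down on the pot (m): 0 to 0.0015 as it stands now, 0.006 fully home. It is a tight press fit (12 N to move it), stays where it is pushed and cannot come off.
- press_seat (a point): Centre of the seat's floor, 14 mm above the table; z up, x level from the seat back to the lever's pivot, y along the pivot shaft. A ring stands 9 mm above this floor: 58 mm inside (65 mm at its flared mouth), 77 mm outside, so the pot has 2 mm to spare all round. With the lever at rest nothing is above the seat; the nearest upright part is 90 mm behind its axis.
- lid_press: The green press, fixed to the table. Origin on the table under the seat's centre, axes as press_seat's. Its base plate reaches 56 mm in front of the origin, 166 mm behind it and 56 mm to each side, and is 14 mm high; the two cheeks that carry the pivot stand behind the seat, 120 mm high.
- press_pivot (a point): Middle of the lever's pivot shaft, 130 mm behind the seat's axis and 116 mm above the table; axes as press_seat's.
- lever_grip (a point): Centre of the lever's black grip, a level bar along the press's y: 20 mm in diameter, 76 mm long, 200 mm from the pivot. It revolves freely, so a gripper can keep pointing down while the lever swings. Two flat side arms, 94 mm apart, join its ends to the pivot; between them the space round the grip is open, up to the pad's cross-bar 70 mm away. x and z turn with it.
- press_lever (a joint): Lever angle (rad): 0 at rest, straight up above the pivot; grows as the grip is pulled to the robot and down; 1.57 when level. With the pot in the seat the pad meets the lid at about 1.52 and has it home at about 1.57; limit 1.66. A spring drives it back: at the grip 1 N at rest, 5 N when level, and the lid takes 8 N more. Let go, it flies up.
- press_pad: Round black rubber pad, 38 mm in diameter, hung under the lever's cross-bar 130 mm from the pivot, its face 30 mm below the bar; it tilts a few degrees by itself and comes down flat on the lid. Origin in the middle of the cross-bar.
- jar_a: Bystander: small colour jar, black lid, orange band, 48 mm across, 58 mm high, origin at its underside; left of the press, by the wooden tool box, whose open lid stands about 0.25 m high, and a fixed blue vice 66 mm high.
- plug_a: Bystander: white plaster plug, 44 mm across, 34 mm high, origin at its underside.
- plug_b: Bystander: white plaster plug, 34 mm across, 30 mm high, origin at its underside.

How it is judged:
By the outcome, as a careful person would: the job done as asked, in the order asked, and still so for the second after the job is handed in, while the arm keeps its last pose, push and grip.
It also fails if it takes over 72 s, if anything falls off the work surface, if the arm or the gripper's body presses on something with over 40 N, if the wrist force passes 120 N, or if a joint passes its speed limit or range.

## Working session

There is one attempt and no reset: what is moved stays moved. The work goes in short steps, each a Python script; the robot and the scene stay as the last script left them, time stands still between calls to the robot, and variables do not carry over. Pictures are saved under pics/ and viewed, and the job is handed in when it is done.

```bash
mkdir -p pics; ls; python3 - <<'E'
from cell import manip, vision
import cv2
for n in ("scene","top","wrist"):
    im=vision.get_image(n); cv2.imwrite(f"pics/a_{n}.png",im[:,:,::-1])
    print(n,vision.camera_model(n))
print(manip.current_clock(),manip.pinch_z,manip.current_position(),manip.current_eef_rot())
E
```

```text
pics
scene {'K': array([[511.26443754,   0.        , 322.75607099],
       [  0.        , 511.26443754, 203.62882355],
       [  0.        ,   0.        ,   1.        ]]), 'k1': -0.10503291671625645, 'origin': array([0.20008016, 0.43746136, 0.72467534]), 'attitude': array([-2.17515671, -0.02016004, -2.62098419])}
top {'K': array([[431.76597174,   0.        , 318.76655237],
       [  0.        , 431.76597174, 204.31691004],
       [  0.        ,   0.        ,   1.        ]]), 'k1': -0.05758401375419205, 'origin': array([ 0.49825745, -0.22568091,  1.20277746]), 'attitude': array([-3.07514845, -0.0063975 , -1.58510015])}
wrist {'K': array([[337.45667525,   0.        , 312.14417895],
       [  0.        , 337.45667525, 195.70462651],
       [  0.        ,   0.        ,   1.        ]]), 'k1': -0.049048740660808464, 'hand_eye': array([[-3.61063604e-04, -2.65481198e-01,  9.64115970e-01,
        -1.74560427e-01],
       [ 9.99999874e-01, -4.31976763e-04,  2.55552089e-04,
         8.90071265e-04],
       [ 3.48631421e-04,  9.64115940e-01,  2.65481321e-01,
        -6.73402821e-02],
       [ 0.00000000e+00,  0.00000000e+00,  0.00000000e+00,
         1.00000000e+00]])}
0.15 0.0187 [ 0.11716558 -0.48553908  0.19809615] [-1.54156335  1.56915876  1.83685982]
```

View pics/a_scene.png

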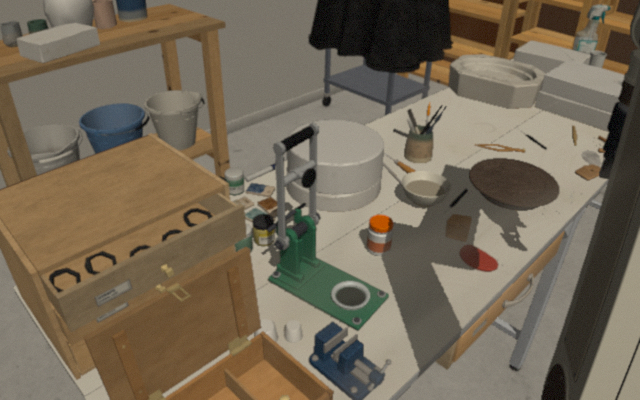

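View pics/a_top.png

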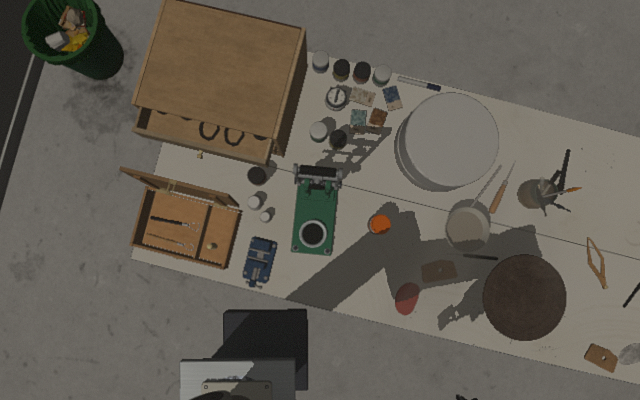

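View pics/a_wrist.png

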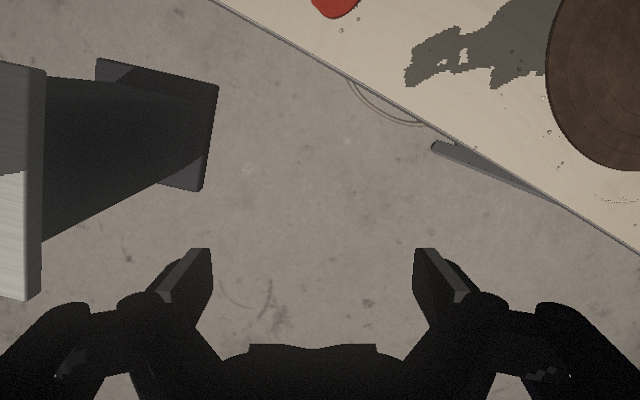

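The scene view shows the press and, to its right, the pot with the orange lid (380,235). The top view shows the seat at about (313,234), the pot lid at about (380,225), and the lever grip near (318,170). I'll enlarge these next.

```bash
python3 - <<'E'
import cv2
a=cv2.imread("pics/a_top.png"); c=a[150:270,240:400]; cv2.imwrite("pics/b_top.png",cv2.resize(c,None,fx=5,fy=5,interpolation=cv2.INTER_CUBIC))
a=cv2.imread("pics/a_scene.png"); c=a[110:330,230:420]; cv2.imwrite("pics/b_scene.png",cv2.resize(c,None,fx=2.7,fy=2.7,interpolation=cv2.INTER_CUBIC))
E
```

```text
(no output)
```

View pics/b_top.png

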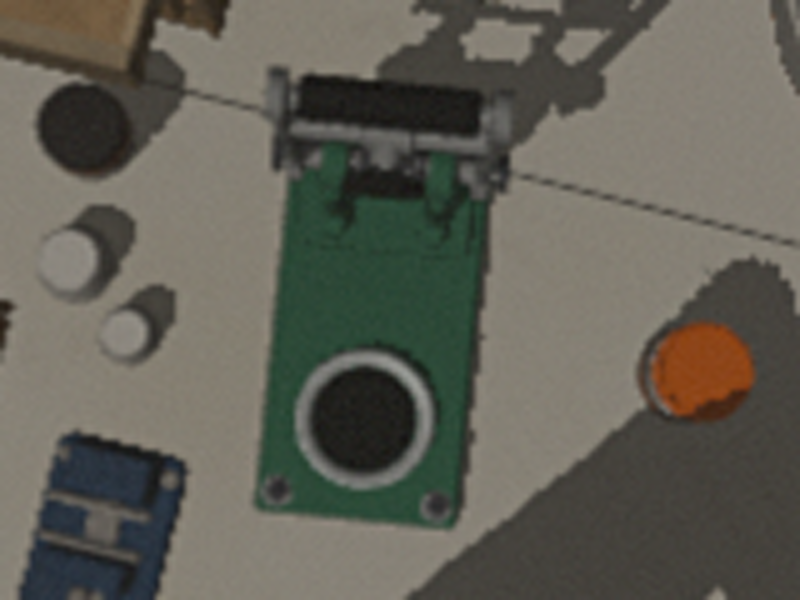

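View pics/b_scene.png

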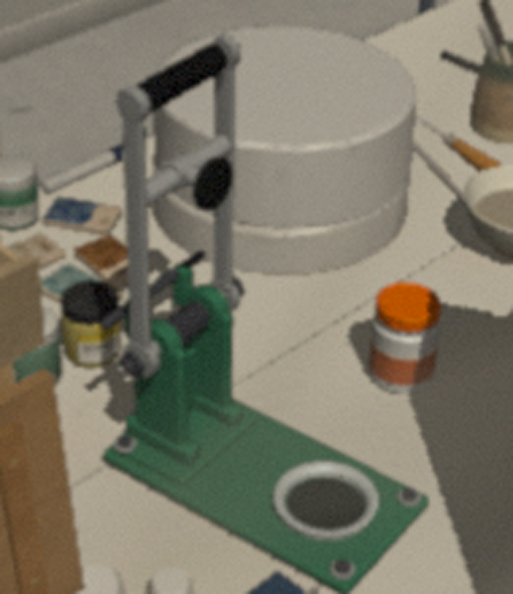

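```bash
cat > h.py <<'E'
import numpy as np, cv2
from scipy.spatial.transform import Rotation as R
from cell import manip, vision
def rot(rpy): return R.from_euler('xyz',rpy).as_matrix()
def cam(n,T=None):
    m=vision.camera_model(n)
    if n!="wrist": return m["K"],m["k1"],np.array(m["origin"]),rot(m["attitude"])
    p,A=T; he=m["hand_eye"]; A=rot(A)
    return m["K"],m["k1"],A@he[:3,3]+p,A@he[:3,:3]
def ray(n,uv,T=None):
    K,k1,o,A=cam(n,T)
    q=cv2.undistortPoints(np.array([[uv]],float),K,np.array([k1,0,0,0,0.]))[0,0]
    return o,A@np.array([q[0],q[1],1.])
def atz(n,uv,z,T=None):
    o,d=ray(n,uv,T); return o+d*(z-o[2])/d[2]
def proj(n,P,T=None):
    K,k1,o,A=cam(n,T); q=(np.atleast_2d(P)-o)@A
    return cv2.projectPoints(q.reshape(-1,1,3),np.zeros(3),np.zeros(3),K,np.array([k1,0,0,0,0.]))[0][:,0]
def tri(l):
    S=np.zeros((3,3));b=np.zeros(3)
    for o,d in l:
        d=d/np.linalg.norm(d);M=np.eye(3)-np.outer(d,d);S+=M;b+=M@o
    return np.linalg.solve(S,b)
# tool x along dir down; y=jaw axis at angle yaw in plane
def down(jaw,tilt=None):
    x=np.array([0,0,-1.]);y=np.array([np.cos(jaw),np.sin(jaw),0]);z=np.cross(x,y)
    return R.from_matrix(np.c_[x,y,z]).as_euler('xyz')
def along(x,y):
    x=np.array(x,float);x/=np.linalg.norm(x);y=np.array(y,float);y-=x*(x@y);y/=np.linalg.norm(y)
    return R.from_matrix(np.c_[x,y,np.cross(x,y)]).as_euler('xyz')
def save(n,name):
    T=(manip.current_position(),manip.current_eef_rot()); im=vision.get_image(n); cv2.imwrite(f"pics/{name}.png",im[:,:,::-1]); return T
E
cat > m.py <<'E'
from h import *
t=lambda u,v:((u+.5)/5-.5+240,(v+.5)/5-.5+150)
s=lambda u,v:((u+.5)/2.7-.5+230,(v+.5)/2.7-.5+110)
for nm,a,b,z in (("ring",t(365,418),s(326,499),.023),("lid",t(703,371),s(408,307),.078),("grip",t(391,106),s(184,76),.316)):
    print(nm,atz("top",a,z),atz("scene",b,z),tri([ray("top",a),ray("scene",b)]))
fl,fr=atz("top",t(255,510),.014),atz("top",t(457,527),.014); print("front",fl,fr,np.linalg.norm(fl-fr))
gl,gr=atz("top",t(300,103),.316),atz("top",t(483,112),.316); print("g",gl,gr,np.linalg.norm(gl-gr))
for d in(fl-fr,gl-gr): print("y axis yaw",np.arctan2(d[1],d[0]))
el=atz("top",t(283,190),.014);er=atz("top",t(490,200),.014)
for d in(el-fl,er-fr): print("x axis yaw",np.arctan2(d[1],d[0]))
for nm,a,z in(("jar",t(85,128),.058),("pa",t(70,260),.034),("pb",t(125,332),.03)): print(nm,atz("top",t(*( (a[0]-240)*5,(a[1]-150)*5)),z))
E
python3 m.py
```

```text
ring [ 0.49795418 -0.21640749  0.023     ] [ 0.49426432 -0.21143326  0.023     ] [ 0.49734869 -0.21663269  0.01708586]
lid [ 0.51983506 -0.39347218  0.078     ] [ 0.51304798 -0.38195705  0.078     ] [ 0.51919521 -0.39546939  0.06702049]
grip [ 0.62672705 -0.23119164  0.316     ] [ 0.62377048 -0.23136106  0.316     ] [ 0.62562113 -0.23182597  0.31549313]
front [ 0.44844651 -0.15536366  0.014     ] [ 0.43757394 -0.26595286  0.014     ] 0.1111223787586456
g [ 0.62849062 -0.19354389  0.316     ] [ 0.62372005 -0.26924341  0.316     ] 0.07584969099579647
y axis yaw 1.4727962683443625
y axis yaw 1.5078598445233593
x axis yaw -0.09794720164874429
x axis yaw -0.11715123794946325
jar [ 0.65564547 -0.06812543  0.058     ]
pa [ 0.58686901 -0.05637216  0.034     ]
pb [ 0.54750925 -0.08556017  0.03      ]
```

```bash
python3 - <<'E'
from h import *
def circ(c,r,z): a=np.linspace(0,6.283,60); return np.c_[c[0]+r*np.cos(a),c[1]+r*np.sin(a),0*a+z]
for n,(x,y,w,h),f in (("top",(290,150,110,120),5),("scene",(300,190,130,140),4)):
    im=cv2.imread(f"pics/a_{n}.png")[y:y+h,x:x+w]; im=cv2.resize(im,None,fx=f,fy=f,interpolation=cv2.INTER_CUBIC)
    for c,r,z in (((.498,-.2164),.0385,.023),((.5198,-.3935),.026,.078),((.5198,-.3935),.027,.0)):
        p=(proj(n,circ(c,r,z))-[x,y]+.5)*f-.5
        cv2.polylines(im,[np.int32(p*8)],True,(255,0,255),1,cv2.LINE_AA,3)
    cv2.imwrite(f"pics/c_{n}.png",im)
E
```

```text
(no output)
```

View pics/c_scene.png

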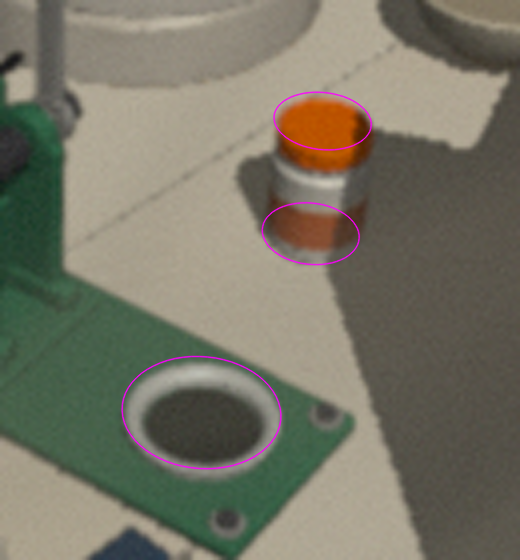

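View pics/c_top.png

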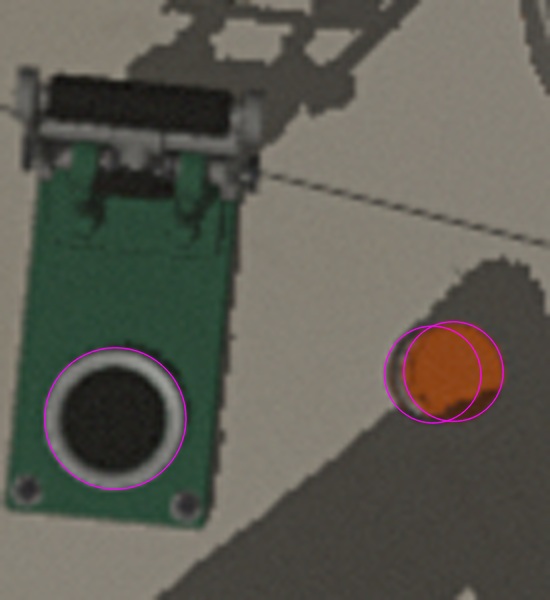

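```bash
python3 - <<'E'
from h import *
psi=-0.108
S=np.array([.4975,-.2150]); X=np.array([np.cos(psi),np.sin(psi)])
print(manip.solve_ik([.5198,-.3935,.021+.0],down(np.pi/2+psi)),manip.solve_ik([.4975,-.215,.25],down(np.pi/2+psi)))
for j in (0,np.pi):
  for th in (0,.2,.4,.8,1.2,1.6):
    r=S+X*(.130-.2*np.sin(th)); z=.116+.2*np.cos(th)
    q=manip.solve_ik([r[0],r[1],z-.0187],down(psi+j)); print(j,th,None if q is None else np.round(q,2))
print(manip.solve_ik([.6267,-.23,.316-.0187+.08],down(psi)))
print(manip.solve_ik([.48,-.39,.22],down(np.pi/2+psi)), manip.solve_ik([.42,-.21,.3],down(np.pi/2+psi)))
E
```

```text
[-0.64798002  0.65596004  0.17716396  1.09200025  0.         -0.53998002] [-0.40792024  0.31142915  0.23253865  1.49190583  0.         -0.29992024]
0 0 [-0.35  0.62  0.84  1.79  0.    1.33]
0 0.2 [-0.37  0.51  0.65  1.7   0.    1.31]
0 0.4 [-0.38  0.42  0.47  1.62  0.    1.3 ]
0 0.8 [-0.42  0.29  0.16  1.45  0.    1.26]
0 1.2 [-0.44  0.23 -0.08  1.26  0.    1.24]
0 1.6 [-0.45  0.27 -0.25  1.05  0.    1.23]
3.141592653589793 0 [-0.35  0.62  0.84  1.79  0.   -1.81]
3.141592653589793 0.2 [-0.37  0.51  0.65  1.7   0.   -1.83]
3.141592653589793 0.4 [-0.38  0.42  0.47  1.62  0.   -1.84]
3.141592653589793 0.8 [-0.42  0.29  0.16  1.45  0.   -1.88]
3.141592653589793 1.2 [-0.44  0.23 -0.08  1.26  0.   -1.9 ]
3.141592653589793 1.6 [-0.45  0.27 -0.25  1.05  0.   -1.91]
None
[-0.68231655  0.47943151  0.40536768  1.49673249  0.         -0.57431655] [-0.46364761  0.15921884  0.16340793  1.57498542  0.         -0.35564761]<sys>:0: UserWarning: Gimbal lock detected. Setting third angle to zero since it is not possible to uniquely determine all angles.
```

```bash
python3 -W ignore - <<'E'
from h import *
psi=-0.108
manip.reach([.46,-.39,.22],down(np.pi/2+psi))
T=save("wrist","d1"); print(T,manip.current_clock())
print(proj("wrist",[[.5198,-.3935,.078],[.5198,-.3935,0],[.4975,-.215,.023]],T))
manip.reach([.42,-.24,.26],down(np.pi/2+psi))
T=save("wrist","d2"); print(T,manip.current_clock())
print(proj("wrist",[[.5198,-.3935,.078],[.5198,-.3935,0],[.4975,-.215,.023]],T))
E
```

```text
(array([ 0.45954857, -0.39031637,  0.21994021]), array([-3.0030045 ,  1.57051707, -3.11211705])) 2.075
[[316.47230705 234.05185152]
 [315.73159285 210.33597771]
 [469.44533641 181.54127021]]
(array([ 0.42023173, -0.24041138,  0.26044703]), array([-0.64179129,  1.56898621, -0.7497998 ])) 2.8083
[[192.58817309 264.53068642]
 [211.58783353 238.80333709]
 [339.21393523 216.09413036]]
```

View pics/d1.png

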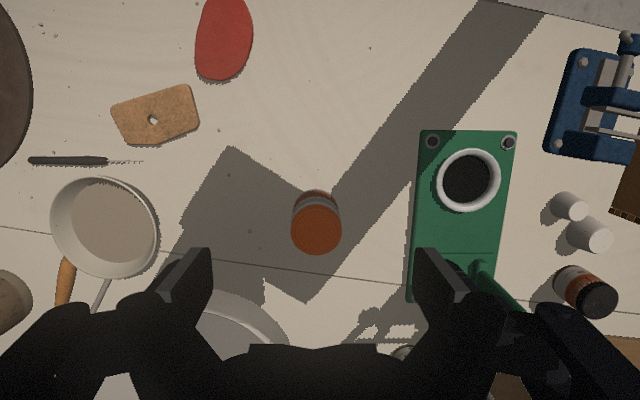

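View pics/d2.png

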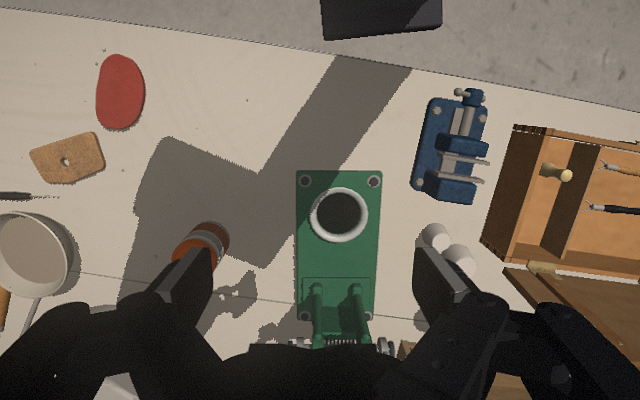

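```bash
python3 - <<'E'
from h import *
T1=(np.array([ 0.45954857, -0.39031637,  0.21994021]), np.array([-3.0030045 ,  1.57051707, -3.11211705]))
T2=(np.array([ 0.42023173, -0.24041138,  0.26044703]), np.array([-0.64179129,  1.56898621, -0.7497998 ]))
def circ(c,r,z): a=np.linspace(0,6.283,60); return np.c_[c[0]+r*np.cos(a),c[1]+r*np.sin(a),0*a+z]
out=[]
for n,T,(x,y,w,h),f in (("d1",T1,(280,170,80,100),5),("d2",T2,(290,170,100,100),5)):
    im=cv2.imread(f"pics/{n}.png")[y:y+h,x:x+w]; im=cv2.resize(im,None,fx=f,fy=f,interpolation=cv2.INTER_CUBIC)
    for c,r,z in (((.4975,-.215),.0385,.023),((.5198,-.3935),.026,.078),((.5198,-.3935),.027,.0)):
        p=(proj("wrist",circ(c,r,z),T)-[x,y]+.5)*f-.5
        cv2.polylines(im,[np.int32(p*8)],True,(255,0,255),1,cv2.LINE_AA,3)
    out.append(im[:500])
cv2.imwrite("pics/e.png",np.hstack([np.pad(o,((0,500-o.shape[0]),(0,0),(0,0))) for o in out])[:, :900])
E
python3 - <<'E'
import cv2
a=cv2.imread("pics/e.png");print(a.shape);cv2.imwrite("pics/e2.png",cv2.resize(a,(800,444)))
E
```

```text
(500, 900, 3)
```

View pics/e2.png

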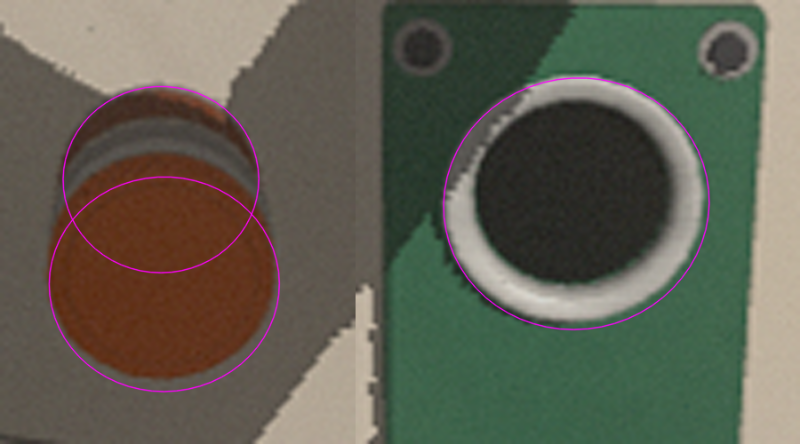

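```bash
python3 -W ignore - <<'E'
from h import *
psi=-0.108; P=[.518,-.394]
O=down(psi)
manip.reach([*P,.15],O)
manip.movel([*P,.015],feed=.12)
print(manip.current_clock(),manip.current_contact_force())
g0=manip.current_finger_gap()
manip.set_gripper(0.0,20); print(g0,manip.current_finger_gap(),manip.current_contact_force(),manip.current_position(),manip.current_clock())
T=save("wrist","f1")
manip.set_gripper(1.0); print(manip.current_clock())
E
```

```text
5.375 [ 0.91923369 -0.37128555 -0.13495045]
0.998638633536674 0.6201937899579034 [-1.17924667  0.43372651  2.8363708 ] [ 0.51834123 -0.39440597  0.01590501] 5.7833
6.2667
```

View pics/f1.png

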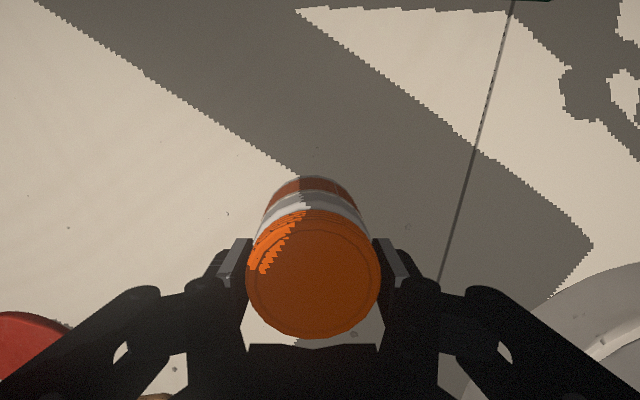

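```bash
python3 -W ignore - <<'E'
from h import *
psi=-0.108; P=[.5183,-.394]
O=down(psi+np.pi/2)
print(manip.solve_ik([*P,.015],O),manip.current_joints())
manip.movel([*P,.09],feed=.2)
manip.reach([*P,.09],O)
manip.movel([*P,.015],feed=.15)
manip.set_gripper(0.0,35); print(manip.current_finger_gap(),manip.current_contact_force(),manip.current_position(),manip.current_clock())
manip.movel([*P,.135],feed=.15)
print(manip.current_contact_force())
T=save("wrist","g1"); print(T,manip.current_clock())
E
```

```text
[-0.64998295  0.65987168  0.1672987   1.07822335  0.         -0.54198295] [-6.50219905e-01  6.59903489e-01  1.66279020e-01  1.07776477e+00
  8.84627272e-06  1.02852506e+00]
0.605039407006387 [-0.98447188  1.60052242  6.28403687] [ 0.51936663 -0.39441609  0.01684497] 9.2583
[ 0.55666666 -1.15600536 -2.06311414]
(array([ 0.51749607, -0.39344941,  0.13348868]), array([2.62291119, 1.56807884, 2.51483354])) 10.2583
```

View pics/g1.png

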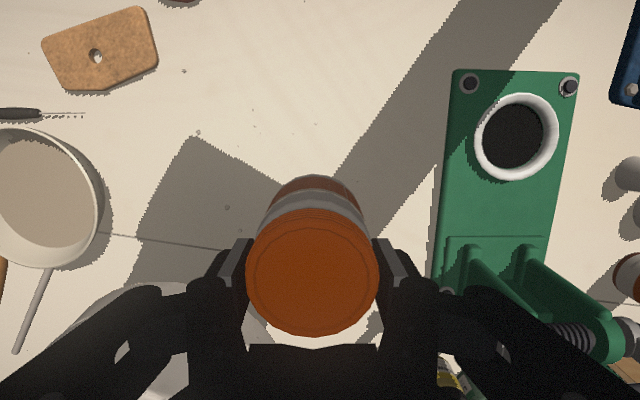

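```bash
python3 -W ignore - <<'E'
from h import *
psi=-0.108; S=[.4962,-.215]
O=down(psi+np.pi/2)
manip.movel([*S,.135],O,feed=.15)
manip.movel([*S,.075],O,feed=.1)
print(manip.current_contact_force())
T=save("wrist","h1"); print(T,manip.current_clock())
save("scene","h2"); save("top","h3")
a=cv2.imread("pics/h2.png")[170:330,250:410];b=cv2.imread("pics/h3.png")[150:270,260:380]
cv2.imwrite("pics/h4.png",np.hstack([cv2.resize(a,(500,500),interpolation=2),cv2.resize(b,(300,300),interpolation=2).repeat(1,0) if 0 else cv2.copyMakeBorder(cv2.resize(b,(300,300),interpolation=2),0,200,0,0,0)]))
E
```

```text
[-1.02039276 -0.63349332 -2.55372985]
(array([ 0.49661526, -0.21533132,  0.07538746]), array([-0.37518114,  1.5700442 , -0.48339356])) 12.4083
```

View pics/h1.png

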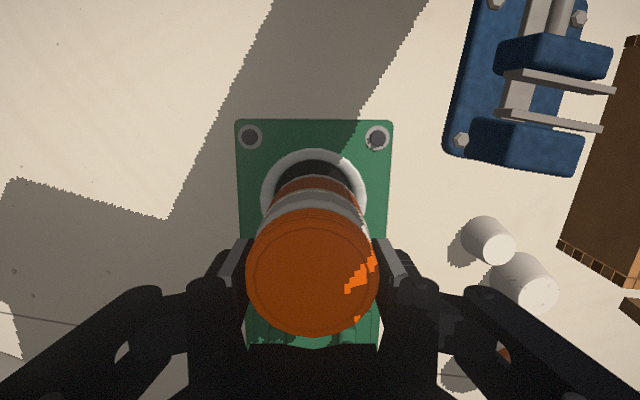

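View pics/h4.png

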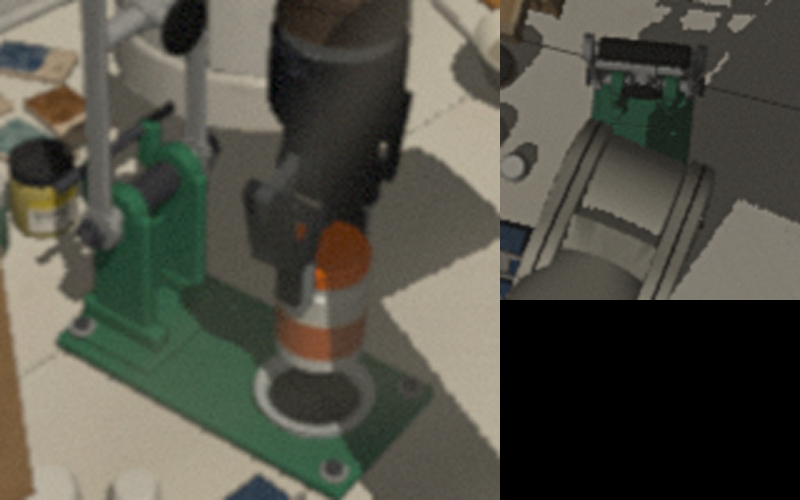

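```bash
python3 - <<'E'
from h import *
T=(np.array([ 0.49661526, -0.21533132,  0.07538746]), np.array([-0.37518114,  1.5700442 , -0.48339356]))
def circ(c,r,z): a=np.linspace(0,6.283,60); return np.c_[c[0]+r*np.cos(a),c[1]+r*np.sin(a),0*a+z]
x,y,f=225,110,4
im=cv2.imread("pics/h1.png")[y:y+250,x:x+180]; im=cv2.resize(im[:150],None,fx=f,fy=f,interpolation=cv2.INTER_CUBIC)
c=T[0][:2]
for r,z in ((.0385,.023),(.0325,.023),(.027,.0586),(.026,.0586+.077)):
    p=(proj("wrist",circ(c,r,z),T)-[x,y]+.5)*f-.5
    cv2.polylines(im,[np.int32(p*8)],True,(255,0,255),1,cv2.LINE_AA,3)
cv2.imwrite("pics/i.png",im)
E
```

```text
(no output)
```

View pics/i.png

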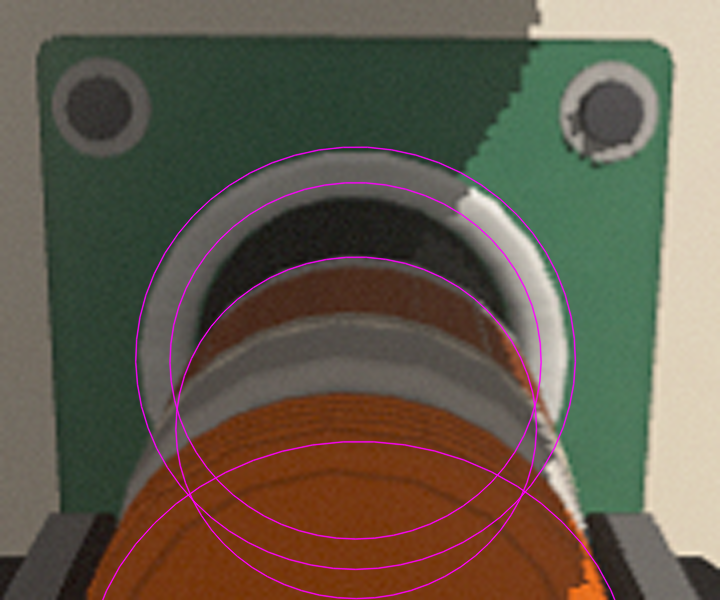

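```bash
python3 -W ignore - <<'E'
from h import *
psi=-0.108; S=[.4962,-.2152]
O=down(psi+np.pi/2)
for z in (.05,.042,.038,.035,.033,.031,.030,.029):
    manip.movel([*S,z],O,feed=.05)
    F=manip.current_contact_force(); print(z,np.round(F,1),np.round(manip.current_position(),4),round(manip.current_clock(),2))
    if F[2]>8: break
E
```

```text
0.05 [-0.1  0.4 -1.8] [ 0.4961 -0.2152  0.0497] 13.16
0.042 [ 0.2 -0.9 -2.6] [ 0.4958 -0.215   0.0416] 13.47
0.038 [ 0.   0.7 -1.8] [ 0.496  -0.2151  0.0377] 13.72
0.035 [-0.   0.2 -1.5] [ 0.496  -0.2151  0.0348] 13.97
0.033 [-0.1  0.2 -1.1] [ 0.4961 -0.2151  0.0329] 14.22
0.031 [ 1.3 -0.1 -0.6] [ 0.4963 -0.2153  0.031 ] 14.47
0.03 [-1.6  0.6  4.4] [ 0.4967 -0.2153  0.0309] 14.72
0.029 [-2.1  1.7 10.5] [ 0.497  -0.2153  0.0308] 14.97
```

```bash
python3 -W ignore - <<'E'
from h import *
psi=-0.108; S=[.4963,-.2153]
O=down(psi+np.pi/2)
manip.movel([*S,.031],O,feed=.05)
manip.set_gripper(1.0)
manip.movel([*S,.16],O,feed=.2)
B=[.43,-.207]
manip.reach([*B,.30],down(psi))
T=save("wrist","j1"); print(T,manip.current_clock())
save("scene","j2"); save("top","j3")
E
python3 - <<'E'
import cv2,numpy as np
a=cv2.imread("pics/j2.png")[110:330,230:420];b=cv2.imread("pics/j3.png")[150:270,260:360]
cv2.imwrite("pics/j4.png",np.hstack([cv2.resize(a,(475,550),interpolation=2),cv2.copyMakeBorder(cv2.resize(b,(300,360),interpolation=2),0,190,0,0,0)]))
E
```

```text
(array([ 0.42976403, -0.20687011,  0.2989066 ]), array([-1.89902466,  1.56878541,  2.7060084 ])) 17.8583
```

View pics/j4.png

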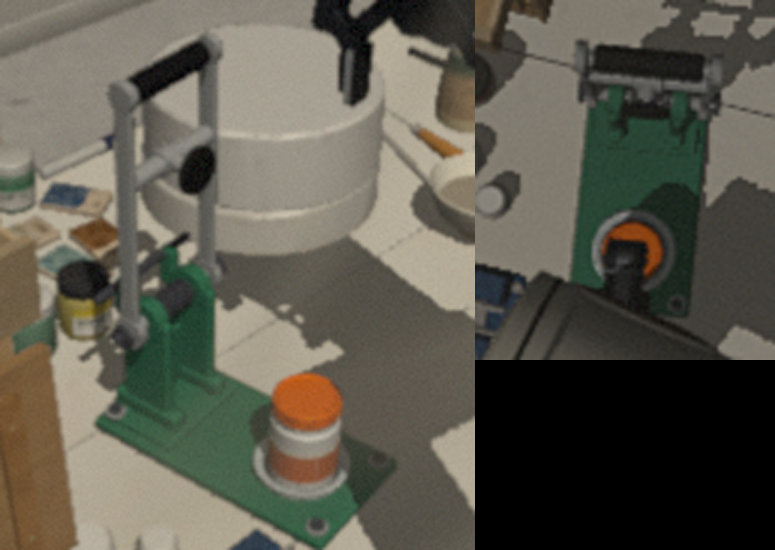

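View pics/j1.png

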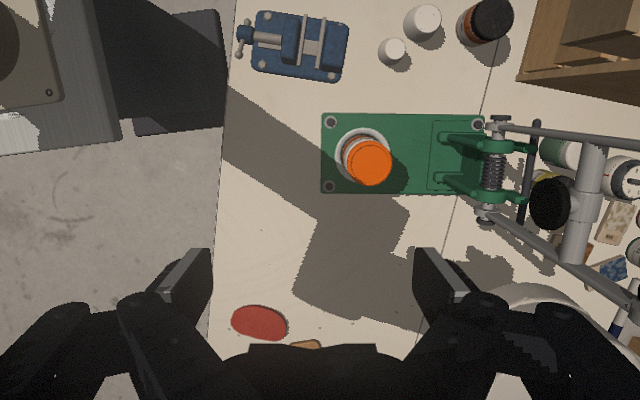

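```bash
python3 -W ignore - <<'E'
from h import *
psi=-0.108
for x,y,z in ((.6258,-.2305,.335),(.6258,-.2305,.33),(.53,-.22,.335),(.6258,-.2305,.298)):
    q=manip.solve_ik([x,y,z],down(psi)); print(x,z,None if q is None else np.round(q,3))
O=down(psi)
manip.reach([.52,-.2185,.332],O)
manip.movel([.6258,-.2305,.332],O,feed=.15)
T=save("wrist","k1"); print(T,manip.current_clock()); save("scene","k2");save("top","k3")
print(manip.current_contact_force())
a=cv2.imread("pics/k2.png")[80:250,240:400];b=cv2.imread("pics/k3.png")[120:240,260:360]
cv2.imwrite("pics/k4.png",np.hstack([cv2.resize(a,(480,510),interpolation=2),cv2.copyMakeBorder(cv2.resize(b,(300,360),interpolation=2),0,150,0,0,0)]))
E
```

```text
0.6258 0.335 [-0.353  0.659  1.008  1.92   0.     1.326]
0.6258 0.33 [-0.353  0.652  0.982  1.901  0.     1.326]
0.53 0.335 [-0.393  0.395  0.571  1.747  0.     1.285]
0.6258 0.298 [-0.353  0.62   0.84   1.791  0.     1.326]
(array([ 0.62500914, -0.23061929,  0.33228051]), array([-1.43550223,  1.57042245, -3.1147243 ])) 19.3333
[-0.35513599 -0.2104662  -0.94096493]
```

View pics/k4.png

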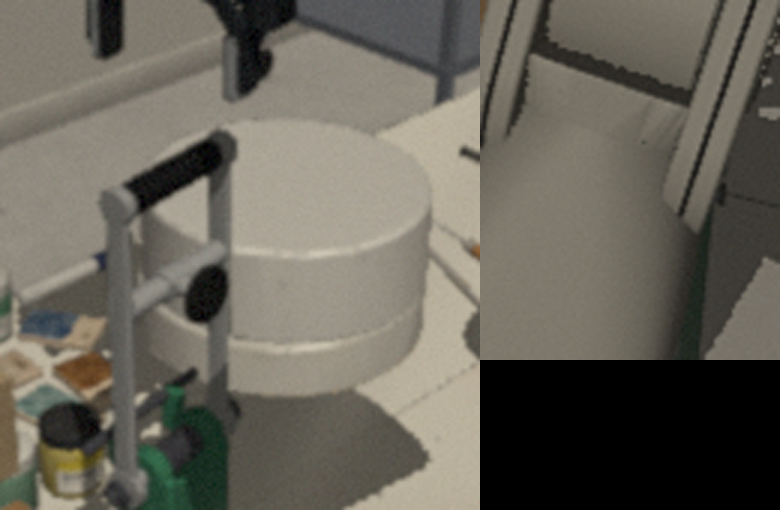

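View pics/k1.png

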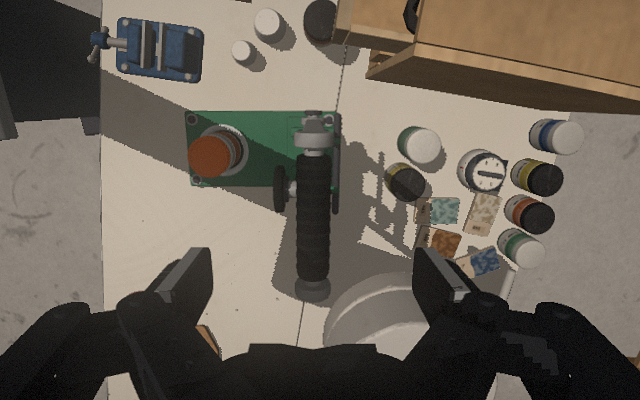

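```bash
python3 - <<'E'
from h import *
T=(np.array([ 0.62500914, -0.23061929,  0.33228051]), np.array([-1.43550223,  1.57042245, -3.1147243 ]))
for psi in(-.108,):
  Y=np.array([-np.sin(psi),np.cos(psi),0]);c=np.array([.6258,-.2305,.316])
  print(proj("wrist",[c,c+Y*.038,c-Y*.038],T))
  for uv in ((312,155),(312,278)): print(atz("wrist",uv,.316,T))
E
```

```text
[[312.55765312 217.53860678]
 [312.52747461 154.13769525]
 [312.58366795 274.72124937]]
[ 0.62954486 -0.19317815  0.316     ]
[ 0.62108858 -0.27053089  0.316     ]
```

```bash
python3 -W ignore - <<'E'
from h import *
psi=-.108; O=down(psi)
manip.movel([.6258,-.231,.2985],O,feed=.1)
print(np.round(manip.current_contact_force(),1))
manip.set_gripper(0.0,50)
print(manip.current_finger_gap(),np.round(manip.current_contact_force(),1),manip.current_position(),manip.current_clock())
save("wrist","l1")
E
```

```text
[-0.5 -0.5  0.1]
0.0024108171057661376 [ 0.1  0.8 -0. ] [ 0.62577721 -0.23099029  0.29844385] 20.6833
```

View pics/l1.png

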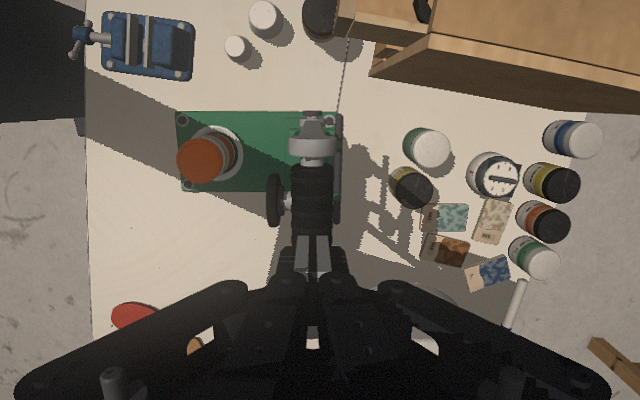

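```bash
python3 -W ignore - <<'E'
from h import *
save("scene","l2")
a=cv2.imread("pics/l2.png")[60:240,240:400];b=cv2.imread("pics/l1.png")[130:330,240:400]
cv2.imwrite("pics/l3.png",np.hstack([cv2.resize(a,(400,450),interpolation=2),cv2.resize(b,(360,450),interpolation=2)]))
E
```

```text
(no output)
```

View pics/l3.png

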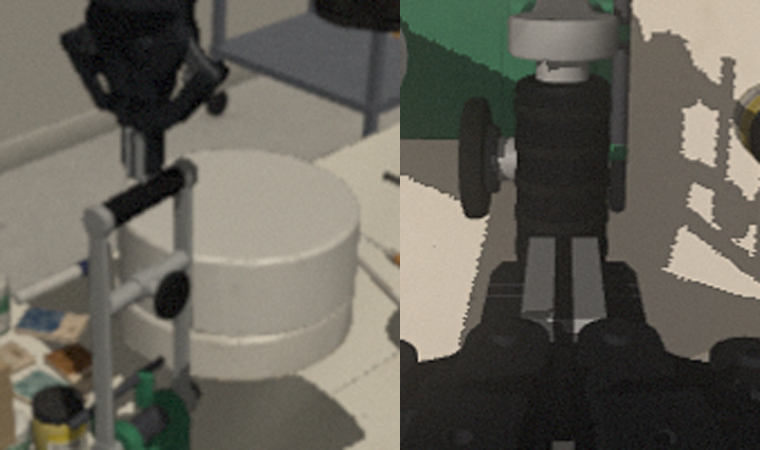

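```bash
python3 - <<'E'
from h import *
T=(manip.current_position(),manip.current_eef_rot())
psi=-.108;Y=np.array([-np.sin(psi),np.cos(psi),0]);X=np.array([np.cos(psi),np.sin(psi),0])
print("tcp",proj("wrist",[T[0]],T), proj("scene",[T[0]]))
for z in(.29,.28,.27,.306,.316):
  c=np.array([.6258,-.2305,z])
  P=np.array([c+Y*.038,c+Y*.015+X*.01,c+Y*.015-X*.01]); print(z,proj("wrist",P,T).round(1).tolist(),proj("scene",[c]).round(1), proj("scene",[c+Y*.038]).round(1),proj("scene",[c-Y*.038]).round(1))
E
```

```text
tcp [[311.15571413 227.56395387]] [[296.79745286 146.60063299]]
0.29 [[311.0, 155.8], [328.9, 196.4], [293.3, 196.4]] [[296.7 151. ]] [[282.8 159.4]] [[309.8 143. ]]
0.28 [[311.1, 153.1], [328.1, 191.9], [294.2, 191.9]] [[296.7 155.9]] [[283.  164.5]] [[309.7 147.8]]
0.27 [[311.2, 150.7], [327.3, 187.8], [295.1, 187.8]] [[296.8 160.8]] [[283.1 169.5]] [[309.7 152.7]]
0.306 [[310.9, 160.6], [330.3, 204.7], [291.6, 204.7]] [[296.6 142.9]] [[282.6 151.2]] [[309.8 135. ]]
0.316 [[310.8, 164.1], [331.3, 210.6], [290.4, 210.6]] [[296.6 137.7]] [[282.5 146. ]] [[309.9 130. ]]
```

```bash
python3 -W ignore - <<'E'
from h import *
print(manip.current_finger_gap(),manip.current_contact_force(),manip.current_wrist_torque(),manip.current_clock())
T=(manip.current_position(),manip.current_eef_rot())
psi=-.108;Y=np.array([-np.sin(psi),np.cos(psi),0]);X=np.array([np.cos(psi),np.sin(psi),0])
for z in (.298,.306,.316,.326,.336,.346): print(z,proj("wrist",[np.array([.6258,-.231,z])+Y*.011],T),proj("scene",[np.array([.6258,-.231,z])]))
b=cv2.imread("pics/l1.png")[190:290,262:362]
a=cv2.imread("pics/l2.png")[80:180,250:350]
cv2.imwrite("pics/l4.png",np.hstack([cv2.resize(a,(400,400),interpolation=0),cv2.resize(b,(400,400),interpolation=0)]))
E
```

```text
-0.0020416639990899045 [ 0.53020991 -0.42580774  0.34840314] [-0.04578463  0.00095582 -0.01272121] 20.7833
0.298 [[311.13732322 208.32199973]] [[296.80781373 146.81596066]]
0.306 [[311.07986773 212.95015055]] [[296.77279692 142.75758962]]
0.316 [[311.00058675 219.33846747]] [[296.72904011 137.62941563]]
0.326 [[310.91160265 226.51152244]] [[296.68531301 132.43917115]]
0.336 [[310.81103257 234.62220851]] [[296.64163139 127.18607798]]
0.346 [[310.69647755 243.86551441]] [[296.5980119  121.86935833]]
```

View pics/l4.png

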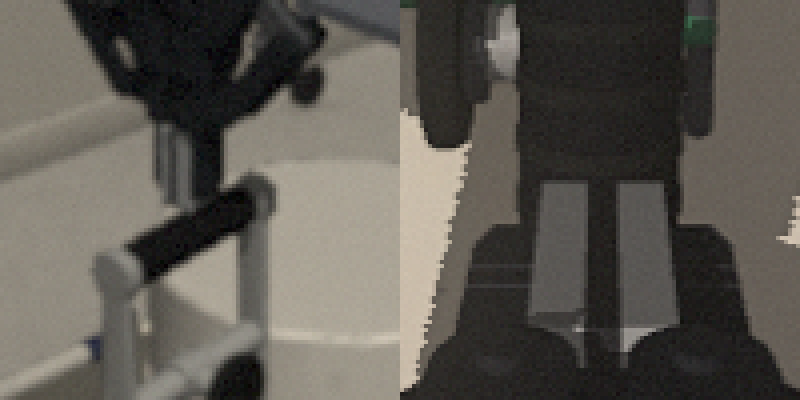

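```bash
python3 - <<'E'
from h import *
for z in (.0754,.085,.095,.105): print(z,proj("scene",[[.4966,-.183,z]]))
T=(np.array([ 0.62500914, -0.23061929,  0.33228051]), np.array([-1.43550223,  1.57042245, -3.1147243 ]))
p=T[0]; psi=-.108;X=np.array([np.cos(psi),np.sin(psi),0])
for h in (0,.013,.03,.045): print(h,proj("wrist",[p-X*.0425+[0,0,h],p+X*.0425+[0,0,h]],T).tolist(),proj("scene",[p-X*.0425+[0,0,h],p+X*.0425+[0,0,h]]).tolist())
a=cv2.imread("pics/h2.png")[210:310,300:400];cv2.imwrite("pics/m1.png",cv2.resize(a,(600,600),interpolation=2))
E
```

```text
0.0754 [[343.66326865 282.99342404]]
0.085 [[343.89745204 279.13971786]]
0.095 [[344.14417373 275.07404463]]
0.105 [[344.3937719 270.955076 ]]
0 [[234.25778995760558, 227.50512730139786], [388.11416509049076, 227.4592958961056]] [[316.8594939879634, 136.36932204321056], [277.9396445921606, 122.66550863816047]]
0.013 [[228.65594558771488, 236.46689117594485], [393.5274396778255, 236.42529979324783]] [[316.9684539478595, 129.35877628589247], [277.7382179343198, 115.88317408291127]]
0.03 [[220.01391320228078, 250.31047783902497], [401.88017295243077, 250.2779906637582]] [[317.1140632913184, 120.01830923685388], [277.4726905794454, 106.85729994436292]]
0.045 [[210.7889904794224, 265.11253251549033], [410.7985665652618, 265.0934104575506]] [[317.2455558048232, 111.61096787729764], [277.2364738252195, 98.74332998741671]]
```

View pics/m1.png

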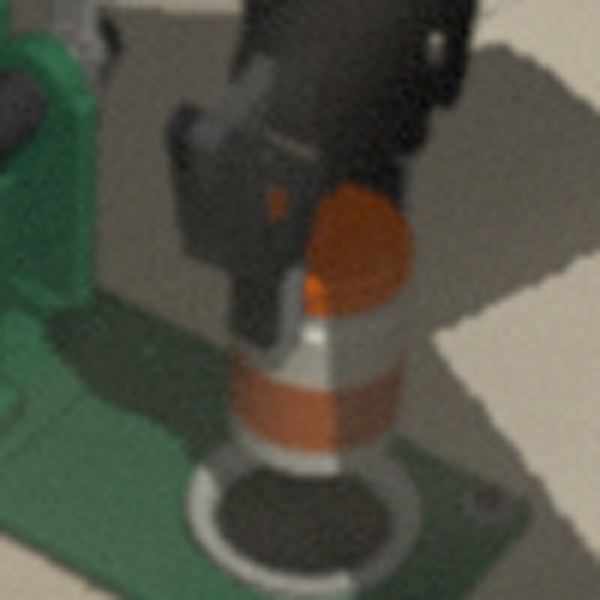

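```bash
python3 -W ignore - <<'E'
from h import *
psi=-.108; O=down(psi)
manip.movel([.6258,-.231,.335],O,feed=.15)
T=save("wrist","n1");save("scene","n2"); print(T,manip.current_clock())
for h in (0,.015,.03,.04): print(h,proj("wrist",[T[0]+[0,0,h]],T),proj("scene",[T[0]+[0,0,h]]))
b=cv2.imread("pics/n1.png")[180:280,262:362]
a=cv2.imread("pics/n2.png")[50:150,250:350]
cv2.imwrite("pics/n4.png",np.hstack([cv2.resize(a,(400,400),interpolation=0),cv2.resize(b,(400,400),interpolation=0)]))
E
```

```text
(array([ 0.62637557, -0.23120958,  0.33519732]), array([ 1.321953  ,  1.56900596, -0.356853  ])) 21.275
0 [[311.15420445 227.56282745]] [[296.4260447  127.48491461]]
0.015 [[311.09993878 238.07716257]] [[296.35864219 119.4959812 ]]
0.03 [[311.03585811 250.51306316]] [[296.2914112  111.36154444]]
0.04 [[310.98630175 260.14516818]] [[296.24671783 105.8564674 ]]
```

View pics/n4.png

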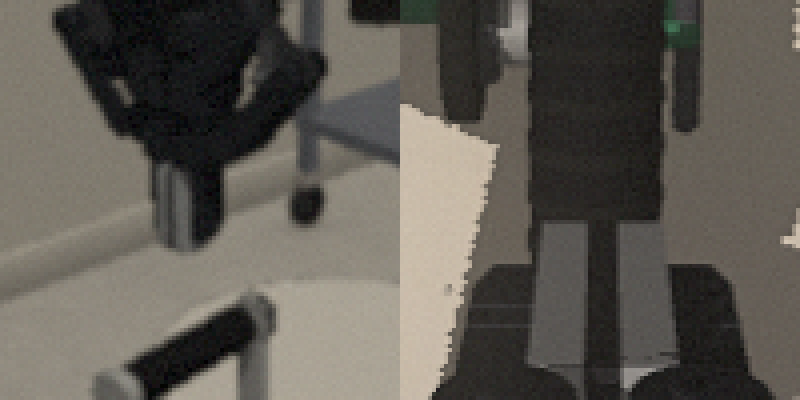

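```bash
python3 -W ignore - <<'E'
from h import *
psi=-.108; O=down(psi)
X=np.array([np.cos(psi),np.sin(psi)])
for z in(-.006,.095,.1): print(manip.solve_ik([.4963,-.2153,z],down(psi+np.pi/2)))
P=np.array([.6258,-.2305])
for th in (0,.4,.8,1.2,1.6):
    r=P-X*.2*np.sin(th); q=manip.solve_ik([*r,.116+.2*np.cos(th)-.0467],O); print(th,None if q is None else np.round(q,2))
manip.set_gripper(1.0)
manip.movel([.6258,-.231,.2695],O,feed=.12)
print(np.round(manip.current_contact_force(),1))
manip.set_gripper(0.0,50)
print(manip.current_finger_gap(),np.round(manip.current_contact_force(),1),manip.current_position(),manip.current_clock())
save("wrist","o1");save("scene","o2")
b=cv2.imread("pics/o1.png")[130:330,212:412]
a=cv2.imread("pics/o2.png")[60:220,230:390]
cv2.imwrite("pics/o4.png",np.hstack([cv2.resize(a,(400,400),interpolation=2),cv2.resize(b,(400,400),interpolation=2)]))
E
```

```text
[-0.40930923  0.49504502 -0.19628267  0.87946864  0.         -0.30130923]
[-0.40930923  0.38673173 -0.06925047  1.11481413  0.         -0.30130923]
[-0.40930923  0.38250562 -0.06162562  1.12666508  0.         -0.30130923]
0 [-0.35  0.6   0.74  1.7   0.    1.33]
0.4 [-0.38  0.42  0.4   1.55  0.    1.29]
0.8 [-0.42  0.29  0.1   1.38  0.    1.26]
1.2 [-0.45  0.25 -0.13  1.19  0.    1.23]
1.6 [-0.46  0.3  -0.29  0.98  0.    1.22]
[ 0.3 -0.2  0.5]
0.20829670252212995 [-0.8  0.4  2. ] [ 0.62563965 -0.23101625  0.26989111] 23.375
```

View pics/o4.png

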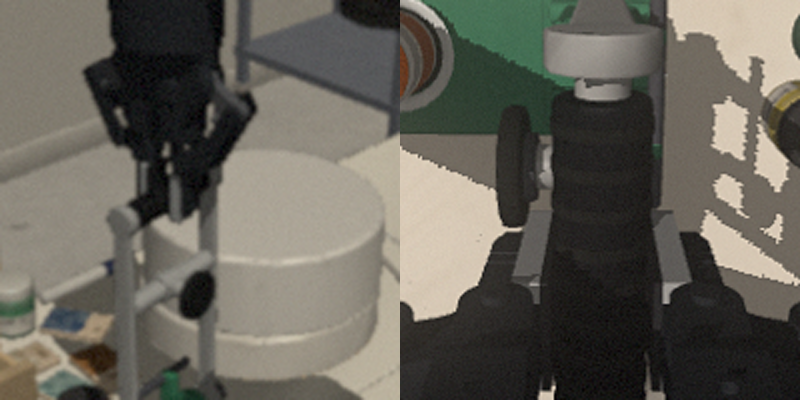

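```bash
python3 -W ignore - <<'E'
from h import *
psi=-.108; O=down(psi)
X=np.array([np.cos(psi),np.sin(psi),0]);P0=np.array([.6257,-.2310,.2697])
for th in np.linspace(0,1.40,13)[1:]:
    manip.movel(P0-X*.2*np.sin(th)-np.array([0,0,.2*(1-np.cos(th))]),O,feed=.12)
    F=manip.current_contact_force(); print(round(th,2),np.round(F,1),np.round(manip.current_position(),4),round(manip.current_finger_gap(),3),round(manip.current_clock(),2))
    if np.linalg.norm(F)>35: break
E
```

```text
0.12 [1.  1.  2.1] [ 0.6029 -0.2284  0.2686] 0.213 23.82
0.23 [1.1 1.7 3.4] [ 0.5804 -0.2258  0.2647] 0.217 24.16
0.35 [0.3 3.4 4.2] [ 0.5583 -0.2232  0.2581] 0.217 24.5
0.47 [0.4 5.7 6.5] [ 0.5368 -0.2208  0.2489] 0.214 24.84
0.58 [-1.7  6.3  6.9] [ 0.5165 -0.2184  0.2372] 0.214 25.18
0.7 [-2.3  6.2  7.6] [ 0.4975 -0.2162  0.2229] 0.212 25.52
0.82 [-3.2  7.   8. ] [ 0.4802 -0.2141  0.2066] 0.215 25.87
0.93 [-3.2  8.   7. ] [ 0.4651 -0.2124  0.1883] 0.213 26.21
1.05 [-3.4  6.2  6.7] [ 0.4523 -0.2109  0.1685] 0.213 26.55
1.17 [-1.9  7.1  5.1] [ 0.442  -0.2097  0.1474] 0.213 26.89
1.28 [-3.1  5.8  5.5] [ 0.4342 -0.2087  0.1253] 0.215 27.23
1.4 [-2.5  7.5  5.4] [ 0.4291 -0.2082  0.1026] 0.215 27.57
```

```bash
python3 -W ignore - <<'E'
from h import *
psi=-.108; O=down(psi)
X=np.array([np.cos(psi),np.sin(psi),0]);P0=np.array([.6257,-.2310,.2697])
for th in (1.46,1.50,1.52,1.53,1.54,1.55,1.56,1.57,1.58,1.59,1.60,1.61):
    manip.movel(P0-X*.2*np.sin(th)-np.array([0,0,.2*(1-np.cos(th))]),O,feed=.04)
    F=manip.current_contact_force(); p=manip.current_position()
    print(th,np.round(F,1),np.round(p,4),"act",round(np.pi/2-np.arcsin((p[2]-P0[2]+.2)/.2),3),round(manip.current_clock(),2))
    if F[2]>32 or np.linalg.norm(F)>40: break
save("wrist","p1");save("scene","p2")
b=cv2.imread("pics/p1.png")
a=cv2.imread("pics/p2.png")[170:330,250:410]
cv2.imwrite("pics/p4.png",cv2.resize(a,(600,600),interpolation=2))
E
```

```text
1.46 [-2.8  6.5  4.8] [ 0.4275 -0.208   0.091 ] act 1.464 28.02
1.5 [-1.3  6.6  4.5] [ 0.4268 -0.2079  0.083 ] act 1.504 28.38
1.52 [-2.3  7.5  4.4] [ 0.4266 -0.2079  0.0791] act 1.524 28.62
1.53 [-3.4  8.2  7.4] [ 0.4266 -0.2079  0.0775] act 1.532 28.88
1.54 [-3.7  7.7  9.8] [ 0.4265 -0.2079  0.0758] act 1.54 29.12
1.55 [-3.8  8.5 10.7] [ 0.4265 -0.2079  0.074 ] act 1.549 29.38
1.56 [-4.   8.6 10.2] [ 0.4265 -0.2079  0.072 ] act 1.559 29.62
1.57 [-3.6  8.3 10.2] [ 0.4264 -0.2079  0.07  ] act 1.569 29.88
1.58 [-6.7  9.6 20.7] [ 0.4266 -0.2079  0.0694] act 1.573 30.12
1.59 [-11.2  11.3  31.3] [ 0.4266 -0.208   0.0689] act 1.575 30.38
1.6 [-14.7  14.2  41.3] [ 0.4267 -0.208   0.0685] act 1.577 30.62
```

View pics/p4.png

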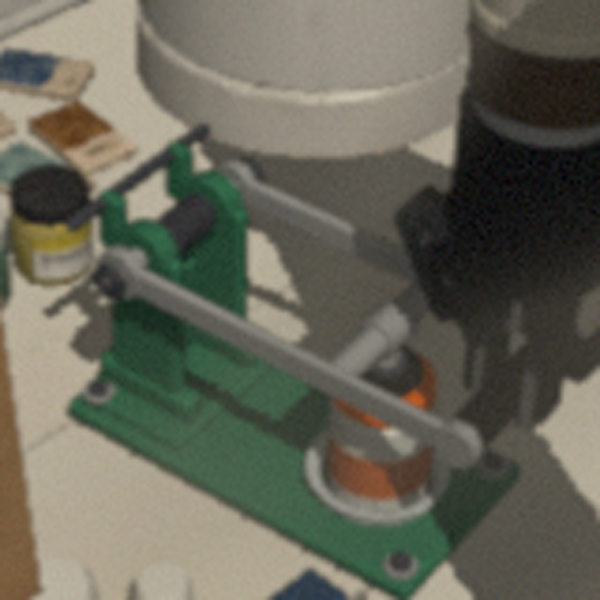

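View pics/p1.png

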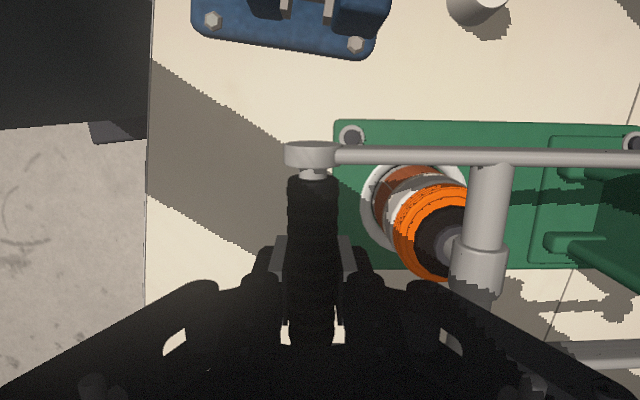

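```bash
python3 -W ignore - <<'E'
from h import *
psi=-.108; O=down(psi)
X=np.array([np.cos(psi),np.sin(psi),0]);P0=np.array([.6257,-.2310,.2697])
for th in [1.57,1.52]+list(np.linspace(1.40,0,13)):
    manip.movel(P0-X*.2*np.sin(th)-np.array([0,0,.2*(1-np.cos(th))]),O,feed=.065 if th>.15 else .04)
    F=manip.current_contact_force(); print(round(th,2),np.round(F,1),np.round(manip.current_position(),4),round(manip.current_finger_gap(),3),round(manip.current_clock(),2))
    if np.linalg.norm(F)>40 and th<1.5: break
save("scene","q2");save("wrist","q1")
E
```

```text
1.57 [-2.8  7.3  4.2] [ 0.4265 -0.2079  0.0701] 0.211 30.98
1.52 [-2.1  7.6  4.9] [ 0.4267 -0.2079  0.0795] 0.212 31.27
1.4 [-3.5  7.4  4.1] [ 0.4293 -0.2082  0.1033] 0.217 31.79
1.28 [-2.7  7.2  5.5] [ 0.4345 -0.2088  0.1261] 0.215 32.3
1.17 [-3.1  7.1  5.9] [ 0.4424 -0.2097  0.1482] 0.212 32.81
1.05 [-4.1  6.8  6.3] [ 0.4528 -0.2109  0.1693] 0.215 33.32
0.93 [-4.5  7.   6.8] [ 0.4657 -0.2125  0.1891] 0.212 33.83
0.82 [-3.3  6.8  8. ] [ 0.481  -0.2142  0.2073] 0.215 34.33
0.7 [-3.4  5.6  8.4] [ 0.4984 -0.2163  0.2237] 0.214 34.84
0.58 [-2.4  4.8  7.6] [ 0.5174 -0.2185  0.2377] 0.215 35.35
0.47 [-1.   4.9  7. ] [ 0.5379 -0.2209  0.2494] 0.212 35.86
0.35 [0.3 3.1 6.2] [ 0.5594 -0.2234  0.2585] 0.215 36.37
0.23 [0.5 3.6 5.3] [ 0.5817 -0.226   0.265 ] 0.217 36.88
0.12 [0.8 3.  5.8] [ 0.6041 -0.2286  0.2687] 0.214 37.61
0.0 [-1.2  3.4  4.5] [ 0.6257 -0.2311  0.2698] 0.213 38.34
```

```bash
python3 -W ignore - <<'E'
from h import *
psi=-.108; O=down(psi)
X=np.array([np.cos(psi),np.sin(psi),0]);P0=np.array([.6257,-.2310,.2697])
manip.movel(P0+X*.001,O,feed=.03); print(np.round(manip.current_contact_force(),1),manip.current_position())
manip.set_gripper(1.0); print(np.round(manip.current_contact_force(),1))
save("scene","r0")
manip.movel([.6258,-.231,.333],O,feed=.15)
manip.movel([.50,-.216,.335],O,feed=.25)
manip.reach([.4963,-.2153,.20],down(psi+np.pi/2))
T=save("wrist","r1");save("scene","r2"); print(T,manip.current_clock())
def circ(c,r,z): a=np.linspace(0,6.283,60); return np.c_[c[0]+r*np.cos(a),c[1]+r*np.sin(a),0*a+z]
im=cv2.imread("pics/r1.png")
for r,z in ((.026,.086),(.0385,.023)):
    cv2.polylines(im,[np.int32(proj("wrist",circ((.4963,-.2153),r,z),T)*8)],True,(255,0,255),1,cv2.LINE_AA,3)
a=cv2.imread("pics/r2.png")[100:320,240:410]
cv2.imwrite("pics/r4.png",np.hstack([cv2.resize(a,(386,500),interpolation=2),cv2.resize(im[120:300,245:385],(389,500),interpolation=2)]))
E
```

```text
[-3.4  3.8  6.6] [ 0.62597111 -0.23116011  0.26984463]
[ 0.5 -0.3 -0.3]
(array([ 0.49691656, -0.21537879,  0.19985086]), array([2.39017665, 1.57078569, 2.28184706])) 42.2167
```

View pics/r4.png

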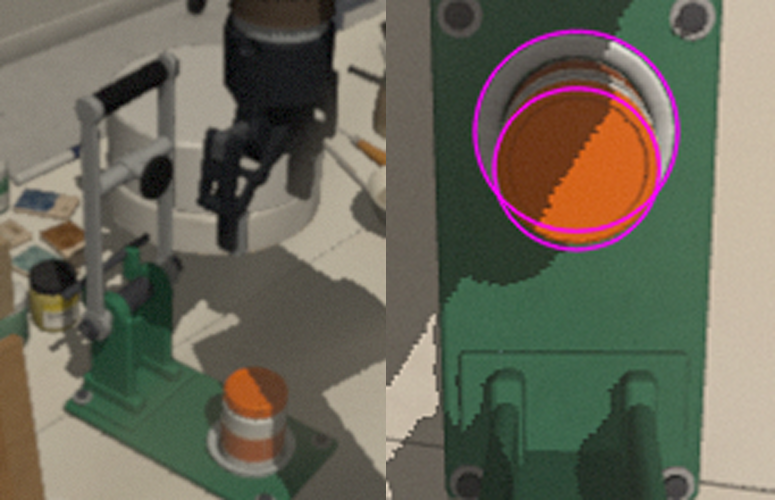

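```bash
python3 -W ignore - <<'E'
from h import *
psi=-.108; O=down(psi+np.pi/2); S=[.4963,-.2153]
manip.movel([*S,.06],O,feed=.15)
for z in (.03,.01,-.001,-.006):
    manip.movel([*S,z],O,feed=.08); F=manip.current_contact_force(); print(z,np.round(F,1))
    if abs(F[2])>6: break
save("scene","s0")
cv2.imwrite("pics/s1.png",cv2.resize(cv2.imread("pics/s0.png")[190:310,270:390],(600,600),interpolation=2)); print(manip.current_clock())
E
```

```text
0.03 [-0.4 -1.   0.4]
0.01 [-0.   1.2 -0.1]
-0.001 [ 0.7 -0.1 -0.4]
-0.006 [-0.4 -0.2 -0.2]
44.8083
```

View pics/s1.png

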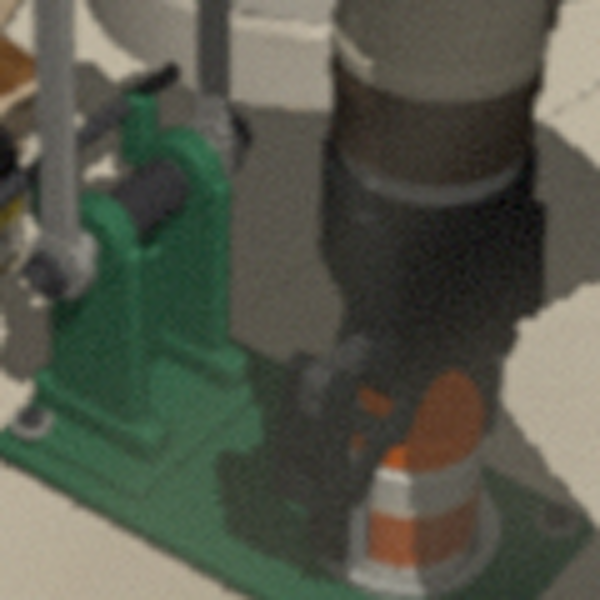

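```bash
python3 -W ignore - <<'E'
from h import *
psi=-.108; O=down(psi+np.pi/2); S=[.4963,-.2153]
manip.set_gripper(0.0,40)
p=manip.current_position();print(manip.current_finger_gap(),np.round(manip.current_contact_force(),1),p)
manip.movel([*S,p[2]+.015],O,feed=.04);print(np.round(manip.current_contact_force(),1))
manip.movel([*S,p[2]+.1005],O,feed=.08)
manip.wait(.6)
print(manip.current_finger_gap(),np.round(manip.current_contact_force(),1),manip.current_position()-p,manip.current_clock())
T=save("wrist","t1");save("scene","t0");print(T)
cv2.imwrite("pics/t2.png",cv2.resize(cv2.imread("pics/t0.png")[110:310,240:440],(600,600),interpolation=2))
E
```

```text
0.6239338160428104 [0.7 1.3 3.4] [ 0.49658993 -0.21509208 -0.0056033 ]
[ 0.6 -0.1 -2.7]
0.6289424798483475 [-0.  -0.3 -1.4] [-0.00030099 -0.00021395  0.10048984] 47.5667
(array([ 0.49628895, -0.21530603,  0.09488654]), array([2.87331726, 1.57076263, 2.76526977]))
```

View pics/t2.png

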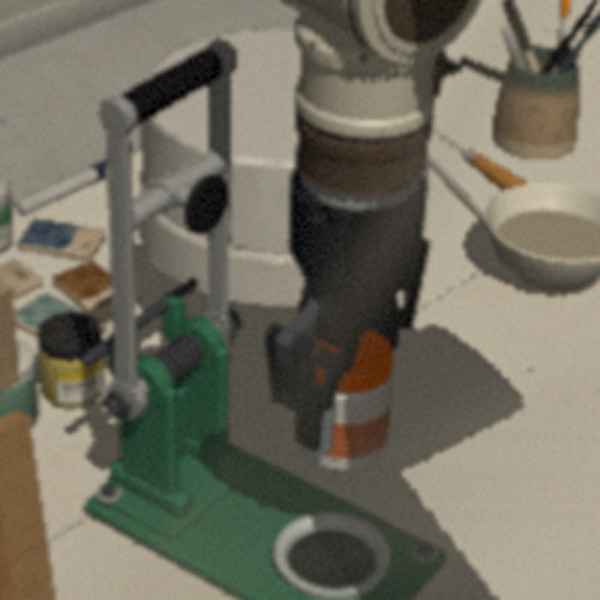

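View pics/t1.png

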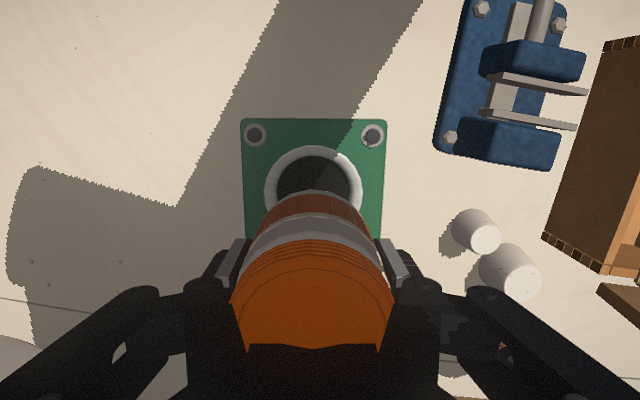

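```bash
python3 - <<'E'
from cell import manip
print(abs(manip.current_joint_velocities()).max(),manip.current_position(),manip.current_clock())
manip.job_done()
E
```

```text
0.0009619664337636498 [ 0.49632344 -0.21531178  0.09492398] 47.6667
the job is handed in; nothing more can be done
```

I pressed the lid home, eased the lever back to rest, and lifted the pot straight up by its sides. I handed the job in at 47.7 s, inside the 72 s limit.

**Seating:** The pot went into the seat upright and touched down at the height I expected.

**Pressing:** The force climbed to about 10 N as the pad met the lid, held there, then jumped at a lever angle of about 1.575, which is the lid fully home. The highest push at the grip was about 41 N upward (46 N in all), through the finger pads. Afterwards the lid's top matched the 72 mm home height in the wrist picture.

**Lever:** I held it all the way back over about 7.5 s and let go only at its rest stop. It still stands upright in the last picture.

**Final hold:** The arm rose 100.5 mm above the seat with no sideways drift to speak of. The pot looks level in the last pictures, and the joints were still when I handed in.

**What went wrong or disagreed:**
- **Fingertips shorter than stated:** They really end about 30 mm behind the reported TCP. My first try at the lever grip therefore closed on nothing just above the bar. I measured the offset in the pictures and corrected for it.
- **First pot grasp too high:** For the same reason, the grasp that carried the pot to the seat was on its upper part, next to the lid skirt. The final grasp is on the body, below the lid.
- **Camera mismatch:** The scene camera placed the lid about 13 mm from where the top camera did. I relied on the wrist camera and on the gripper centring the pot.

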